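# Stand the leaning binder up and close the row

### The arm

A 6-joint arm with a two-finger parallel gripper is mounted at the origin on the work surface. World frame = base frame: x ahead of the robot, y to its left, z up, the work surface at z = 0. Lengths are in mm, angles in rad, forces in N, time in s.
With the tool pointing down it reaches from about 400 to 925 mm from the base axis. Payload 12.5 kg.
Tool frame: the origin (TCP) lies midway between the tips of the shut fingers; the grasp point (between the pads) lies 19 mm behind it; z points along the fingers, y is the line along which they close (so a half turn about z gives the same grasp; the last joint's range is limited). The gripper opens to 95 mm and grips with 3 to 60 N. Pads are 20 mm wide; open, the fingers measure 119 mm over their backs; the gripper's body (75 mm by 180 mm) begins 59 mm behind the grasp point.
Start: joints at [-1.21, 0.491, 1.559, -0, 1.092, -0.106], TCP at [281.294, -558.14, 214.661] pointing down, gripper open.
Joint ranges: [-3.1, 3.1], [-0.84, 2.19], [0.05, 2.79], [-1.13, 4.28], [0.06, 2.93], [-2.69, 2.69]. Speed limits (rad/s): [2.22, 2.22, 2.79, 3.14, 3.14, 3.14].

### API

Orientations are given as [roll, pitch, yaw] about the fixed x, y, z axes, in that order (R = Rz(yaw) Ry(pitch) Rx(roll)).
In Python, from cell import state, read_camera, camera_info, env gives the robot as it stands.
- The arm moves only by the tool move_arm, never from a script. Its argument "commands" is a list of rows, each a list of 3 entries, a list of its own where there are three numbers: the shift along the world's x, y, z in cm, then the turn, a rotation vector about the world's x, y, z in degrees, then the opening, from 0 (shut) to 1 (fully open). A call has 1 to 10 rows; each row shifts and turns the commanded pose from where the row before left it; what a row does not reach is not made up. A row lasts 1/10 s, in which the tool goes at most 50 mm and 8.59 degrees, less where a joint would pass 70% of its speed; a pose out of reach is approached as far as the arm can. A call with a gripper value outside its range is refused whole. The fingers move at their own pace and stop on an object; the grip force is fixed at half the most. Time passes only in rows, so rows that do not move let the fingers close. It gives the time, the measured TCP pose, the force, the opening and the grip force at its end, in the units of the state.
- state(): the state, without advancing time (a new reading comes with each control period).
- read_camera(name): name is "scene" or "top" or "wrist"; returns the picture (384x512x3 uint8, blue, green, red); there is no depth.
- camera_info(name): a dict with "K" (3x3 intrinsics, pixels), "cam_to_world" (4x4, takes a point from camera to world coordinates). Camera axes: x right, y down, z forward; pixel columns grow to the right and rows downward; lengths in mm; the calibration is good to about 2 mm. A picture is of the moment at which its call begins: read the wrist's pose just before it. camera_info takes no time and is no camera call; for the wrist camera it gives the pose at the moment of the call.
- env.job_done(): hands the job in; it is judged then, once.
The state is a dict: "t": time; "joints": joint angles; "qvel": joint speeds; "tau": joint torques, N m; "eef_pos": TCP position; "tcp_rot": TCP orientation; "ft_force": force on the tool from outside, world axes, zero at the start; "moment": the same for the moment, N m; "opening": opening from 0.0 (shut) to 1.0 (fully open); "grip_force": force on a finger pad.
Only numpy, scipy, OpenCV 4.12 (cv2) and the standard library are available. Lean on these libraries where they do the work, as an engineer would, in place of code of your own. Each camera call takes 0.05 s, during which the arm holds its last target. There are 200 camera calls.

### The job

One binder in the desk rack has slumped over onto the rack's sliding end. Without grasping or lifting anything, push the top of the binder back until it stands upright on its own and let go of it, leaving the sliding end where it is meanwhile. Then push the sliding end along by its outer tab until the row is closed up, with the three binders upright, in line and no gaps between them or at the ends; leave the other things on the desk alone.

Things in the scene. Friction and masses are not known exactly. Their poses are not given: they have to be found in the camera images.
- rack: Fixed wooden desk rack: board 200 (x) by 440 (y) by 12 mm thick, non-slip rubber lining; origin at the centre of its underside, y along the row. Fixed end wall at the +y end, 150 mm above the board, inner face at rack y = +190 mm. From there towards -y: binder_a, binder_b, a gap, binder_c leaning onto the sliding end.
- binder_a: Black ring binder, rigid, 185 mm deep (x), 50 mm thick (y), 220 mm tall (z), about 0.5 kg. Origin: centre of its underside; spine with label faces -x. Stands upright next to the fixed end wall.
- binder_b: Black ring binder, rigid, 185 mm deep (x), 60 mm thick (y), 220 mm tall (z), about 0.5 kg. Origin: centre of its underside; spine with label faces -x. Stands upright next to binder_a.
- binder_c: Black ring binder, rigid, 185 mm deep (x), 50 mm thick (y), 220 mm tall (z), about 0.5 kg. Origin: centre of its underside; spine with label faces -x. The leaning one: tilted 0.4 to 0.6 rad (roll, positive) about x on its lower -y edge, top out to -y, its -y face on the sliding end's top edge. It tips about that lower edge; below about 0.2 rad it drops upright by itself.
- sliding_end (a joint): Travel of the sliding end along rack +y (m), larger is further in, range 0 to 0.13. Starts at 0 to 0.012; the row is closed (50+60+50 mm of binders) at 0.0965. It slides stiffly (3 N, some 10 N with a binder before it) and stays where it is left.
- end_face (a point): Point on the inner (+y) face of the sliding end, mid-width, 50 mm above the board. The sliding end is a grey upright plate 160 mm wide (x), 12 mm thick, its top 110 mm above the board; a flat foot 6 mm high runs outward (-y) from it along the board.
- end_tab (a point): Centre of the top of the outer tab: a small upright plate 60 mm wide (x), 12 mm thick (y), 45 mm tall above the foot, at the outer end of the foot, 118 mm to -y of the inner face; its top is 51 mm above the board. Push on its outer (-y) face, 6 mm from this point, towards rack +y.
- mug: White mug, 80 mm across, 95 mm tall, loose on the desk. Origin at the centre of its underside. Leave it alone.
- stapler: Black desk stapler, 45 by 150 mm (its long side along its y), 50 mm tall, loose on the desk. Origin at the centre of its underside. Leave it alone.
- pen_cup: Dark metal pen cup, 76 mm across, 100 mm tall, pens up to 150 mm, loose on the desk. Origin at the centre of its underside. Leave it alone.
Mind the look-alikes: they are no part of the job. Leave any purple or red look-alike of the binder_c alone.

How it is judged (in metres and radians):
On the way, in this order (a step that is already met when the one before it is completed fails the run):
1. the leaning binder stands upright by itself, untouched, and the sliding end has not been moved (angle between binder_c's own z axis and vertical below 0.06 rad and contact force between each of the arm, the fingers and binder_c below 0.3 N and distance of end_face from where it was at the start of the episode below 0.012 m), for 0.2 s.
2. the sliding end has closed up the row (y of binder_c in the frame of binder_b above -0.061 m and y of binder_b in the frame of binder_a above -0.061 m and y of binder_a in the frame of rack above 0.159 m and y of end_face in the frame of binder_c above -0.031 m and angle between each of binder_a, binder_b, binder_c's own z axis and vertical below 0.06 rad), for 0.2 s.
At the end, for the whole second after the job is handed in: The three binders stand upright (within 0.06 rad) and at rest on the rack's board, no more than 35 mm off its middle line, with gaps of at most about 6 mm between neighbours, at the fixed end wall and at the sliding end (all of step 2 and x of binder_a in the frame of rack between -0.035 and 0.035 m and x of binder_b in the frame of rack between -0.035 and 0.035 m and x of binder_c in the frame of rack between -0.035 and 0.035 m and height (world z) of each of binder_a, binder_b, binder_c below 0.02 m and linear speed of each of binder_a, binder_b, binder_c below 0.02 m/s); the robot touches nothing.
It fails at once if a binder is lifted (height (world z) of any of binder_a, binder_b, binder_c above 0.045 m).
It fails at once if a binder is knocked over (angle between binder_c's own z axis and vertical above 0.9 rad or angle between any of binder_a, binder_b's own z axis and vertical above 0.3 rad).
It fails at once if the mug, stapler or pen cup is moved (distance of any of mug, stapler, pen_cup from where it was at the start of the episode above 0.02 m).
It also fails if it takes over 54 s, if anything falls off the work surface, if the arm or the gripper's body presses on something with over 40 N, if the wrist force passes 120 N, or if a joint passes its speed limit or range.

## Working session

There is one attempt and no reset: what is moved stays moved. The work goes in short steps, Python scripts to look and compute and a tool call to move; the robot and the scene stay as the last step left them, time stands still between calls to the robot, and variables do not carry over. Pictures are saved under pics/ and viewed, at most 10 in all, crops included, and the job is handed in when it is done.

Besides the shell and the picture viewer there is one more tool, called after "Emit:" as a command line: name --argument value ..., lists and objects as JSON in quotes. move_arm: Moves the arm, as the interface text tells. Its arguments: {"type":"object","properties":{"commands":{"type":"array"}},"required":["commands"]}

```bash
mkdir -p pics
python3 - <<'E'
from cell import *
import cv2,numpy as np
for n in("scene","top"):
    cv2.imwrite(f"pics/{n}0.png",read_camera(n)); i=camera_info(n); print(n,np.round(i["K"],1).tolist(),np.round(i["cam_to_world"],3).tolist())
s=state();print(s)
E
```

```text
scene [[433.0, 0.0, 257.2], [0.0, 433.0, 197.1], [0.0, 0.0, 1.0]] [[0.669, 0.637, -0.383, 1134.003], [0.743, -0.578, 0.336, -543.047], [-0.007, -0.509, -0.861, 1749.121], [0.0, 0.0, 0.0, 1.0]]
top [[439.3, 0.0, 255.8], [0.0, 439.3, 185.3], [0.0, 0.0, 1.0]] [[0.025, -0.995, 0.102, 238.736], [-1.0, -0.026, -0.012, 123.466], [0.015, -0.101, -0.995, 1701.149], [0.0, 0.0, 0.0, 1.0]]
{'t': 0.1, 'joints': array([-1.20958974e+00,  4.91458556e-01,  1.55938939e+00,  3.24336828e-06,
        1.09169073e+00, -1.05598193e-01]), 'qvel': array([-0.00024238, -0.00247782, -0.00215985, -0.00064437, -0.00096245,
        0.0016595 ]), 'tau': array([ 3.17583348e-03, -6.13622832e+01, -2.58604020e+01,  6.94439281e-02,
        4.70294617e-02, -5.79726679e-05]), 'eef_pos': array([ 281.21819729, -557.91996557,  214.14517915]), 'tcp_rot': array([-3.14065220e+00, -1.02573710e-04,  4.66803237e-01]), 'ft_force': array([ 0.21875931,  0.59187336, -0.00719876]), 'moment': array([-0.00026893,  0.01981021, -0.0143346 ]), 'grip_force': 0.0, 'opening': 1.0016325685763396}
```

View pics/scene0.png

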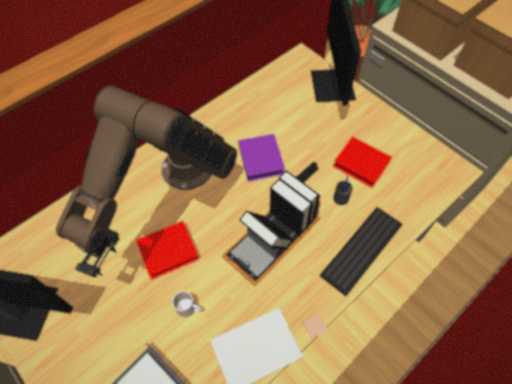

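View pics/top0.png

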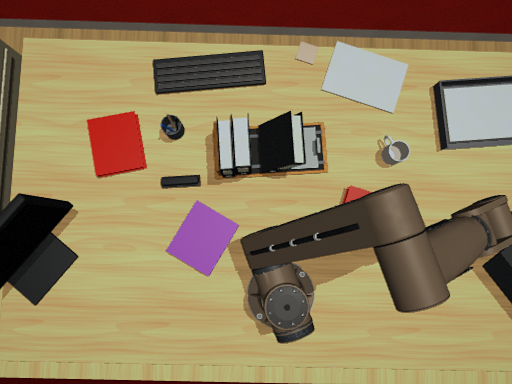

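The top view shows the rack around (213–327, 122–177). The leaning binder is around (260–305, 112–172), the tab near (318,147), the mug at (395,152), the stapler at (181,181) and the pen cup at (172,127). Next I'll zoom in on the rack.

```bash
cat > h.py <<'E'
from cell import *
import cv2,numpy as np
def ray(n,u,v,z,info=None):
    i=info or camera_info(n);K=np.array(i["K"]);T=np.array(i["cam_to_world"])
    d=T[:3,:3]@np.linalg.solve(K,[u,v,1.]);o=T[:3,3]
    return o+d*(z-o[2])/d[2]
E
python3 - <<'E'
from h import *
a=cv2.imread("pics/top0.png")[100:190,200:340];b=cv2.imread("pics/scene0.png")[150:290,215:335]
a=cv2.resize(a,None,fx=5,fy=5,interpolation=cv2.INTER_CUBIC);cv2.imwrite("pics/tz.png",a)
b=cv2.resize(b,None,fx=4,fy=4,interpolation=cv2.INTER_CUBIC);cv2.imwrite("pics/sz.png",b)
E
```

```text
(no output)
```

View pics/tz.png

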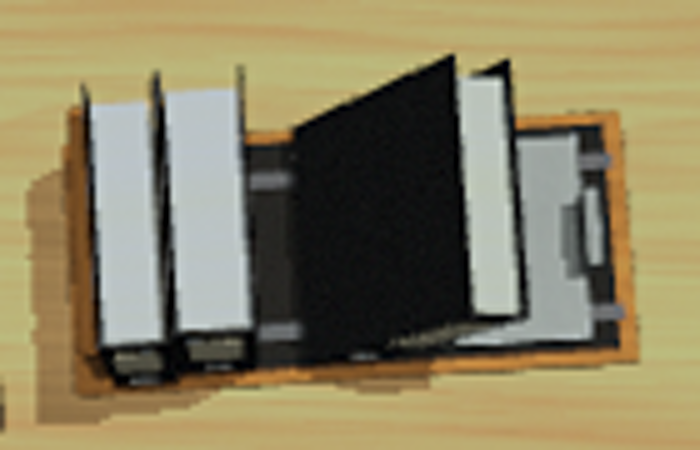

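View pics/sz.png

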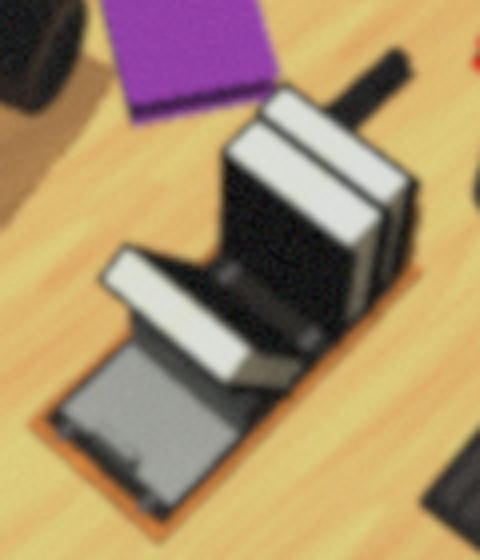

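The zooms show the tab top strip at tz x 583–605, y 187–265. The right-hand rack corners are at tz (621,112) and (637,360). Binder_c's top-edge corners are at tz (510,62)/(525,318) and sz (228,385)/(100,278).

Run:
```python
from h import *
T=lambda u,v:(200+u/5-.4,100+v/5-.4)
S=lambda u,v:(215+u/4-.4,150+v/4-.4)
def tri(t,s):
    A=[];B=[];
    for n,p in(("top",t),("scene",s)):
        i=camera_info(n);M=np.array(i["cam_to_world"]);d=M[:3,:3]@np.linalg.solve(np.array(i["K"]),[*p,1.]);d/=np.linalg.norm(d)
        P=np.eye(3)-np.outer(d,d);A.append(P);B.append(P@M[:3,3])
    x=np.linalg.lstsq(np.vstack(A),np.hstack(B),rcond=None)[0]
    return x.round(1),[round(float(np.linalg.norm(a@x-b)),1) for a,b in zip(A,B)]
print("rack corners z12 top", [ray("top",*T(*p),12).round(1) for p in((621,112),(637,360),(78,395))])
print("scene", [ray("scene",*S(*p),12).round(1) for p in((35,425),(160,540),(420,270))])
print("tab ",[ray("top",*T(*p),63).round(1) for p in((604,187),(605,265),(594,226))])
print("c outer +x",tri(T(510,62),S(228,385)));print("c outer -x",tri(T(525,318),S(100,278)))
print("c inner +x",tri(T(453,57),S(250,352)));print("c inner -x",tri(T(470,325),S(127,247)))
print("b top -y +x",tri(T(240,68),S(350,245)),"b -y -x",tri(T(248,330),S(226,150)))
print("mug",ray("top",400,140,95),"cup",ray("top",172,127,100),"stapler",ray("top",181,181,50))
```

```text
rack corners z12 top [array([ 668.2, -158.4,   12. ]), array([ 471.9, -172.6,   12. ]), array([433.1, 260.3,  12. ])]
scene [array([ 482.4, -169.5,   12. ]), array([ 669. , -155.3,   12. ]), array([630., 275.,  12.])]
tab  [array([ 596.8, -137.5,   63. ]), array([ 536.7, -138.8,   63. ]), array([ 566.5, -130.2,   63. ])]
c outer +x (array([650.7, -47.5, 211.9]), [0.0, 0.0])
c outer -x (array([473.8, -60.6, 201.2]), [1.3, 1.3])
c inner +x (array([646.5,  -9.6, 227.1]), [3.9, 3.9])
c inner -x (array([467.6, -20.7, 208.7]), [2.8, 2.8])
b top -y +x (array([631.7, 137.7, 241.6]), [2.2, 2.2]) b -y -x (array([456.9, 129.6, 220.1]), [0.3, 0.3])
mug [ 586.63608137 -430.22339276   95.        ] cup [611.03474081 419.47664151 100.        ] stapler [416.19441647 385.77021236  50.        ]
```

Emit:
move_arm --commands '[[[1.4, 2.25, 0], [0, 0, 6.8], 1], [[1.4, 2.25, 0], [0, 0, 6.8], 1], [[1.4, 2.25, 0], [0, 0, 6.8], 1], [[1.4, 2.25, 0], [0, 0, 6.8], 1], [[1.4, 2.25, 0], [0, 0, 6.8], 1], [[1.4, 2.25, 0], [0, 0, 6.8], 1], [[1.4, 2.25, 0], [0, 0, 6.8], 1], [[1.4, 2.25, 0], [0, 0, 6.8], 1], [[1.4, 2.25, 0], [0, 0, 6.8], 1], [[1.4, 2.25, 0], [0, 0, 6.8], 1]]'

```text
t: 1.1
eef_pos: [421.6, -332.1, 214.4]
tcp_rot: [-3.141, -0.0, 1.658]
ft_force: [0.1, -0.2, 0.3]
opening: 1.004
grip_force: 0.0
```

Emit:
move_arm --commands '[[[1.4, 2.25, 0], [0, 0, 0], 1], [[1.4, 2.25, 0], [0, 0, 0], 1], [[1.4, 2.25, 0], [0, 0, 0], 1], [[1.4, 2.25, 0], [0, 0, 0], 1], [[1.4, 2.25, 0], [0, 0, 0], 1], [[1.4, 2.25, 0], [0, 0, 0], 1], [[1.4, 2.25, 0], [0, 0, 0], 1], [[1.4, 2.25, 0], [0, 0, 0], 1], [[1.4, 2.25, 0], [0, 0, 0], 1], [[0, 0, 0], [0, 0, 0], 1]]'

```text
t: 2.1
eef_pos: [548.2, -128.5, 214.3]
tcp_rot: [-3.141, -0.0, 1.656]
ft_force: [-1.1, -0.6, 0.5]
opening: 1.001
grip_force: 0.0
```

Emit:
move_arm --commands '[[[0.6, 0, -1.2], [0, 0, 0], 1], [[0.6, 0, -1.2], [0, 0, 0], 1], [[0.6, 0, -1.2], [0, 0, 0], 1], [[0, 1, 0], [0, 0, 0], 1], [[0, 1, 0], [0, 0, 0], 1], [[0, 0.5, 0], [0, 0, 0], 1], [[0, 0, 0], [0, 0, 0], 1]]'

```text
t: 2.8
eef_pos: [565.3, -104.7, 179.2]
tcp_rot: [3.141, 0.0, 1.655]
ft_force: [1.0, 0.2, 1.2]
opening: 0.998
grip_force: 0.0
```

Run:
```python
from h import *
a=read_camera("top")[90:200,200:340];b=read_camera("scene")[150:290,215:335]
a=cv2.resize(a,None,fx=3,fy=3);b=cv2.resize(b,None,fx=3,fy=3)
o=np.zeros((420,785,3),np.uint8);o[:330,:420]=a;o[:,425:]=b;cv2.imwrite("pics/p1.png",o)
```

```text
(no output)
```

View pics/p1.png

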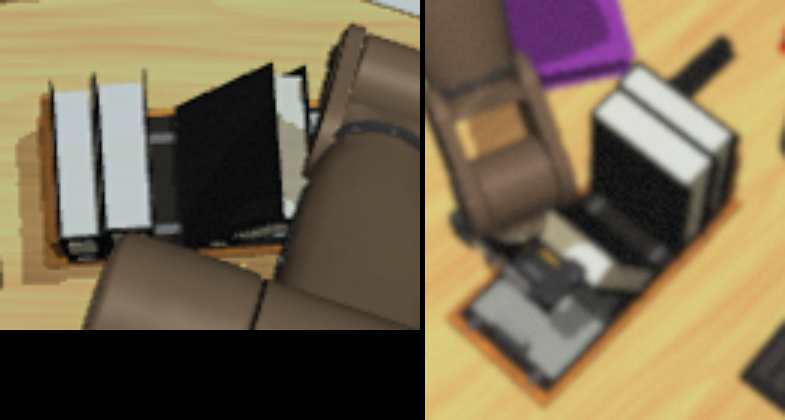

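The open fingers sit just outside binder_c's top edge, near (565,285) in the right panel. I'll push along rack +y, rising with the edge.

Emit:
move_arm --commands '[[[-0.1, 1, 0], [0, 0, 0], 1], [[-0.1, 1, 0], [0, 0, 0], 1], [[-0.1, 1, 0], [0, 0, 0], 1], [[0, 0.6, 0], [0, 0, 0], 1], [[-0.1, 0.6, 0.2], [0, 0, 0], 1], [[0, 0.6, 0.2], [0, 0, 0], 1], [[-0.1, 0.6, 0.2], [0, 0, 0], 1]]'

```text
t: 3.6
eef_pos: [560.4, -51.2, 184.9]
tcp_rot: [3.141, 0.0, 1.654]
ft_force: [0.0, -0.4, 0.3]
opening: 0.998
grip_force: 0.4
```

Emit:
move_arm --commands '[[[-0.1, 0.6, 0.2], [0, 0, 0], 1], [[0, 0.6, 0.2], [0, 0, 0], 1], [[-0.1, 0.6, 0.2], [0, 0, 0], 1], [[0, 0.6, 0.2], [0, 0, 0], 1]]'

```text
t: 4.0
eef_pos: [558.1, -27.1, 192.8]
tcp_rot: [-3.142, -0.0, 1.654]
ft_force: [1.3, 0.1, -0.7]
opening: 1.0
grip_force: 0.1
```

Run:
```python
from h import *
a=read_camera("top")[90:200,200:340];b=read_camera("scene")[150:290,215:335]
a=cv2.resize(a,None,fx=3,fy=3);b=cv2.resize(b,None,fx=3,fy=3)
o=np.zeros((420,785,3),np.uint8);o[:330,:420]=a;o[:,425:]=b;cv2.imwrite("pics/p2.png",o)
```

```text
(no output)
```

View pics/p2.png

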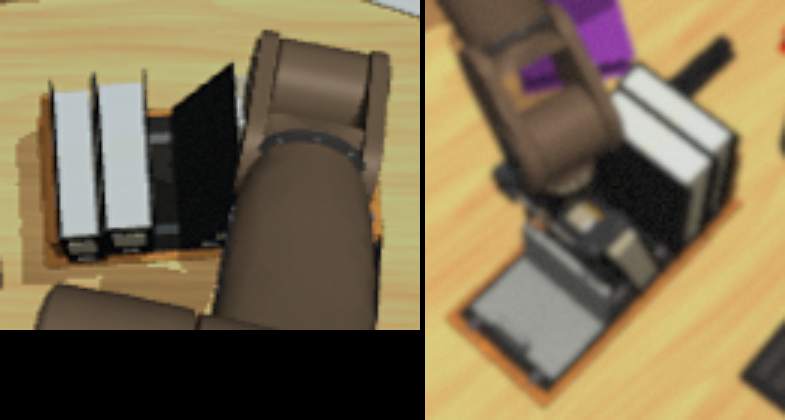

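Binder_c has risen to about 0.3 rad and the sliding end hasn't moved. I'll go on slowly.

Emit:
move_arm --commands '[[[-0.1, 0.4, 0.1], [0, 0, 0], 1], [[0, 0.4, 0.1], [0, 0, 0], 1], [[0, 0.4, 0.1], [0, 0, 0], 1], [[-0.1, 0.4, 0.1], [0, 0, 0], 1], [[0, 0.3, 0], [0, 0, 0], 1], [[0, 0.3, 0], [0, 0, 0], 1], [[0, 0.2, 0], [0, 0, 0], 1], [[0, 0.2, 0], [0, 0, 0], 1], [[0, 0, 0], [0, 0, 0], 1], [[0, 0, 0], [0, 0, 0], 1]]'

```text
t: 5.1
eef_pos: [556.3, -1.7, 196.6]
tcp_rot: [3.142, 0.0, 1.654]
ft_force: [0.1, 0.4, 0.8]
opening: 0.999
grip_force: 0.0
```

Run:
```python
from h import *
a=read_camera("top")[90:200,200:340];b=read_camera("scene")[150:290,215:335]
a=cv2.resize(a,None,fx=3,fy=3);b=cv2.resize(b,None,fx=3,fy=3)
o=np.zeros((420,785,3),np.uint8);o[:330,:420]=a;o[:,425:]=b;cv2.imwrite("pics/p3.png",o)
```

```text
(no output)
```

View pics/p3.png

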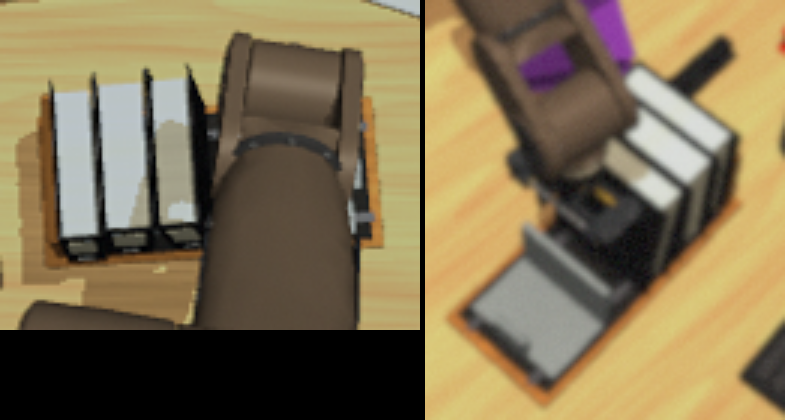

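The binder appears to be standing near binder_b, possibly touching it at the top. I'll back the arm off and measure.

Emit:
move_arm --commands '[[[0.2, -2, 0], [0, 0, 0], 1], [[0.2, -3, 0], [0, 0, 0], 1], [[0.3, -4, 0], [0, 0, 0], 1], [[0.3, -4, 0], [0, 0, 0], 1], [[0.4, -4, 0], [0, 0, 0], 0], [[0.4, -4, 0], [0, 0, 0], 0], [[0, -1, 0], [0, 0, 0], 0], [[0, 0, 0], [0, 0, 0], 0]]'

```text
t: 6.0
eef_pos: [574.0, -222.9, 196.3]
tcp_rot: [-3.141, -0.0, 1.651]
ft_force: [0.5, 1.0, -1.1]
opening: 0.72
grip_force: 0.0
```

Run:
```python
from h import *
a=read_camera("top");b=read_camera("scene");cv2.imwrite("pics/ft.png",a);cv2.imwrite("pics/fs.png",b)
a=a[95:190,205:300];b=b[150:290,225:335]
a=cv2.resize(a,None,fx=4,fy=4,interpolation=2);b=cv2.resize(b,None,fx=3.7,fy=3.7,interpolation=2)
o=np.zeros((520,800,3),np.uint8);o[:380,:380]=a;o[:b.shape[0],385:385+b.shape[1]]=b;cv2.imwrite("pics/p4.png",o)
```

```text
(no output)
```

View pics/p4.png

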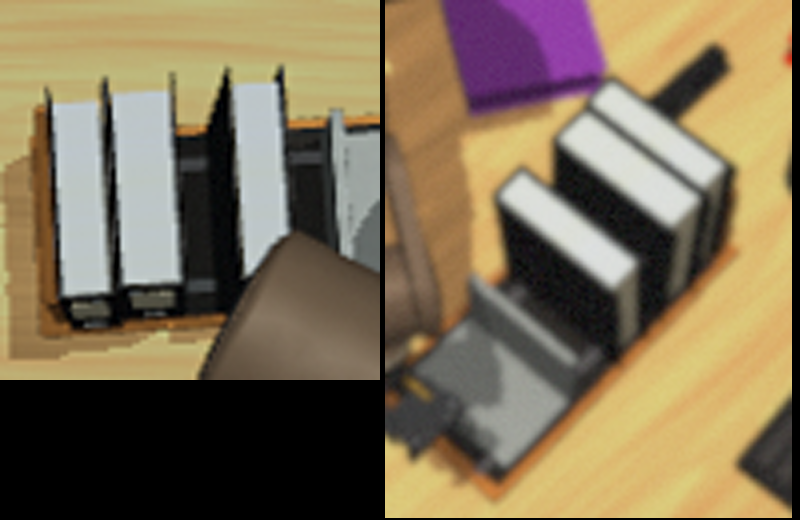

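Binder_c is now upright on its own: its top face is at right panel (500–635, 170–290), with a gap to binder_b and the sliding end not moved. Next I'll go down outside the tab with the fingers shut.

Emit:
move_arm --commands '[[[0, 0, -2], [0, 0, 0], 0], [[0, 0, -2], [0, 0, 0], 0], [[0, 0, -2], [0, 0, 0], 0], [[0, 0, -2], [0, 0, 0], 0], [[0, 0, -2], [0, 0, 0], 0], [[0, 0, -2], [0, 0, 0], 0], [[0, 0, -2], [0, 0, 0], 0], [[0, 0, -2], [0, 0, 0], 0], [[0, 0, 0], [0, 0, 0], 0], [[0, 0, 0], [0, 0, 0], 0]]'

```text
t: 7.1
eef_pos: [574.5, -220.5, 37.2]
tcp_rot: [-3.142, -0.0, 1.655]
ft_force: [0.3, -0.2, 0.1]
opening: 0.005
grip_force: 0.0
```

Emit:
move_arm --commands '[[[0, 2, 0], [0, 0, 0], 0], [[-0.2, 2, 0], [0, 0, 0], 0], [[-0.1, 2, 0], [0, 0, 0], 0], [[-0.1, 1, 0], [0, 0, 0], 0], [[-0.1, 0.7, 0], [0, 0, 0], 0], [[0, 0.5, 0], [0, 0, 0], 0], [[-0.1, 0.5, 0], [0, 0, 0], 0], [[0, 0.5, 0], [0, 0, 0], 0]]'

```text
t: 7.9
eef_pos: [568.5, -129.9, 36.9]
tcp_rot: [3.141, 0.0, 1.653]
ft_force: [0.2, -3.9, 1.8]
opening: 0.004
grip_force: 1.6
```

Emit:
move_arm --commands '[[[-0.1, 0.5, 0], [0, 0, 0], 0], [[0, 0.5, 0], [0, 0, 0], 0], [[-0.1, 0.5, 0], [0, 0, 0], 0], [[0, 0.5, 0], [0, 0, 0], 0], [[-0.1, 0.5, 0], [0, 0, 0], 0], [[0, 0.5, 0], [0, 0, 0], 0], [[-0.1, 0.4, 0], [0, 0, 0], 0], [[0, 0.4, 0], [0, 0, 0], 0], [[0, 0.4, 0], [0, 0, 0], 0], [[0, 0.3, 0], [0, 0, 0], 0]]'

```text
t: 8.9
eef_pos: [563.7, -84.3, 36.5]
tcp_rot: [-3.14, -0.0, 1.654]
ft_force: [-1.9, -3.2, 0.4]
opening: 0.006
grip_force: 1.4
```

Emit:
move_arm --commands '[[[0, 0.3, 0], [0, 0, 0], 0], [[-0.1, 0.3, 0], [0, 0, 0], 0], [[0, 0.3, 0], [0, 0, 0], 0], [[0, 0.3, 0], [0, 0, 0], 0], [[0, 0.3, 0], [0, 0, 0], 0], [[-0.1, 0.3, 0], [0, 0, 0], 0]]'

```text
t: 9.5
eef_pos: [562.3, -66.9, 36.5]
tcp_rot: [3.141, 0.0, 1.653]
ft_force: [2.1, -6.7, -2.5]
opening: 0.005
grip_force: 3.1
```

Emit:
move_arm --commands '[[[0, 0.2, 0], [0, 0, 0], 0], [[0, 0.2, 0], [0, 0, 0], 0], [[-0.1, 0.2, 0], [0, 0, 0], 0], [[0, 0.2, 0], [0, 0, 0], 0]]'

```text
t: 9.9
eef_pos: [561.6, -58.9, 36.6]
tcp_rot: [3.141, 0.001, 1.653]
ft_force: [1.0, -6.7, -1.5]
opening: 0.002
grip_force: 3.3
```

Run:
```python
from h import *
a=read_camera("top");b=read_camera("scene")
a=a[95:190,205:300];b=b[150:290,225:335]
a=cv2.resize(a,None,fx=4,fy=4,interpolation=2);b=cv2.resize(b,None,fx=3.7,fy=3.7,interpolation=2)
o=np.zeros((520,800,3),np.uint8);o[:380,:380]=a;o[:b.shape[0],385:385+b.shape[1]]=b;cv2.imwrite("pics/p5.png",o)
```

```text
(no output)
```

View pics/p5.png

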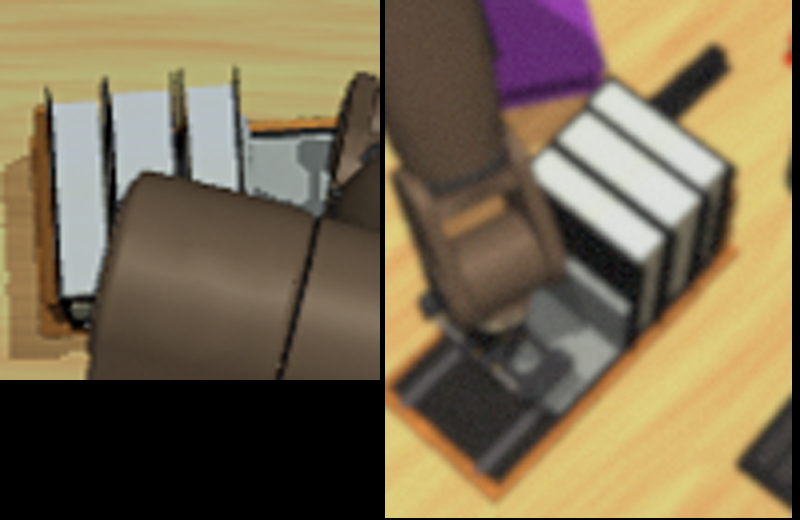

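All three binders are upright. A gap of a few mm remains between b and c, at left panel x≈170–183. I'll keep pushing in small steps until the force rises.

Emit:
move_arm --commands '[[[0, 0.2, 0], [0, 0, 0], 0], [[0, 0.2, 0], [0, 0, 0], 0], [[0, 0.1, 0], [0, 0, 0], 0], [[0, 0, 0], [0, 0, 0], 0]]'

```text
t: 10.4
eef_pos: [561.2, -54.0, 36.5]
tcp_rot: [-3.141, 0.0, 1.654]
ft_force: [-1.1, -7.2, -1.2]
opening: 0.005
grip_force: 3.5
```

Emit:
move_arm --commands '[[[0, 0.1, 0], [0, 0, 0], 0], [[0, 0.1, 0], [0, 0, 0], 0], [[0, 0, 0], [0, 0, 0], 0]]'

```text
t: 10.7
eef_pos: [561.1, -52.5, 36.6]
tcp_rot: [-3.141, 0.001, 1.654]
ft_force: [-2.3, -12.0, 0.2]
opening: 0.003
grip_force: 5.8
```

Emit:
move_arm --commands '[[[0, 0.1, 0], [0, 0, 0], 0], [[0, 0.1, 0], [0, 0, 0], 0], [[0, 0, 0], [0, 0, 0], 0]]'

```text
t: 11.0
eef_pos: [561.1, -52.2, 36.6]
tcp_rot: [-3.141, 0.003, 1.654]
ft_force: [-4.1, -27.5, -0.2]
opening: 0.003
grip_force: 13.1
```

Emit:
move_arm --commands '[[[0, 0.1, 0], [0, 0, 0], 0], [[0, 0.1, 0], [0, 0, 0], 0], [[0, 0, 0], [0, 0, 0], 0]]'

```text
t: 11.3
eef_pos: [561.1, -52.1, 36.6]
tcp_rot: [-3.141, 0.005, 1.655]
ft_force: [-6.2, -43.2, -2.1]
opening: 0.003
grip_force: 21.0
```

The arm met a hard stop at y = −52, the position predicted for a closed row. I'll back off and check.

Emit:
move_arm --commands '[[[0, -0.5, 0], [0, 0, 0], 0], [[0, -1, 0], [0, 0, 0], 0], [[0.1, -2, 0], [0, 0, 0], 0], [[0.2, -3, 0], [0, 0, 0], 0], [[0.3, -4, 0], [0, 0, 0], 0], [[0.3, -4, 0], [0, 0, 0], 0], [[0, 0, 2], [0, 0, 0], 0], [[0, 0, 3], [0, 0, 0], 0], [[0, 0, 3], [0, 0, 0], 0], [[0, 0, 0], [0, 0, 0], 0]]'

```text
t: 12.3
eef_pos: [571.7, -193.1, 120.2]
tcp_rot: [3.137, 0.002, 1.654]
ft_force: [0.4, 0.3, -0.4]
opening: 0.003
grip_force: 0.0
```

Run:
```python
from h import *
a=read_camera("top");b=read_camera("scene")
a=a[95:190,205:300];b=b[150:290,225:335]
a=cv2.resize(a,None,fx=4,fy=4,interpolation=2);b=cv2.resize(b,None,fx=3.7,fy=3.7,interpolation=2)
o=np.zeros((520,800,3),np.uint8);o[:380,:380]=a;o[:b.shape[0],385:385+b.shape[1]]=b;cv2.imwrite("pics/p6.png",o)
```

```text
(no output)
```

View pics/p6.png

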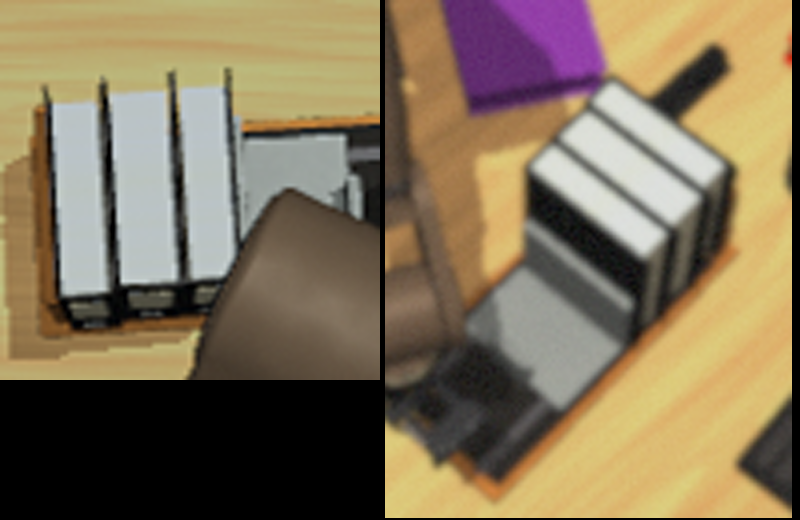

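The row is closed: three binders upright, in line and without gaps (left panel x 45–240), with the sliding end against binder_c and the arm clear.

```bash
python3 -c "
from cell import env
print(env.job_done())"
```

```text
the job is handed in; nothing more can be done
None
```

The job is handed in: binder_c was pushed upright and let go, then the sliding end was pushed in until the row closed, with three binders upright and no visible gaps; the hand-in call did not report a verdict.

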